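Turn the dripper leaf over the drip bay

ROBOT

A 6-joint arm with a two-finger parallel gripper is mounted at the origin on the work surface. World frame = base frame: x ahead of the robot, y to its left, z up, the work surface at z = 0. Lengths are in mm, angles in rad, forces in N, time in s.
With the tool pointing down it reaches from about 300 to 775 mm from the base axis. Payload 14.6 kg.
Tool frame: the origin (TCP) lies midway between the tips of the shut fingers; the grasp point (between the pads) lies 19 mm behind it (pinch_z is the distance from the TCP to the grasp point, in mm); z points along the fingers, y is the direction in which the jaws open and shut (so a half turn about z gives the same grasp; the last joint's range is limited). The gripper opens to 94 mm and grips with 3 to 60 N. Pads are 16 mm wide; open, the fingers measure 119 mm over their backs; the gripper's body (75 mm by 177 mm) begins 78 mm behind the grasp point.
Start: joints at [-1.262, 0.3, 1.521, -0, 1.321, -0.067], TCP at [201.852, -511.61, 179.646] pointing down, gripper open.
Joint ranges: [-3.03, 3.03], [-0.79, 2.21], [0.23, 2.52], [-1.04, 4.18], [0, 3.07], [-2.55, 2.55]. Speed limits (rad/s): [2.22, 2.22, 2.57, 3.14, 3.14, 3.14].

INTERFACE

Orientations are given as [roll, pitch, yaw] about the fixed x, y, z axes, in that order (R = Rz(yaw) Ry(pitch) Rx(roll)).
In Python, from cell import read_state, camera, sign_off, pinch_z gives the robot as it stands. The module is installed in compiled form; this text tells all that it offers.
- The arm moves only by the tool servo_tool, never from a script. Its argument "series" is a list of rows, each a list of 6 numbers: the shift along the tool's x, y, z in cm, then the turn, a rotation vector about the tool's x, y, z in rad. In form: [[tx, ty, tz, rx, ry, rz], ...]. A call has exactly 10 rows; each row is the pose to reach, as a shift and turn from the pose commanded when the call began, along the tool's axes at that moment; what a row does not reach only later rows make up. A row lasts 1/12 s, in which the tool goes at most 41.7 mm and 7.16 degrees, less where a joint would pass 70% of its speed; a pose out of reach is approached as far as the arm can. A call with a gripper value outside its range is refused whole. "gripper" is the finger opening in cm, from 0 to 9.4, set as the call begins (left out, the last holds). The fingers move at their own pace and stop on an object; "grip_force" is the grip in N (left out, the last holds). Time passes only in rows, so rows that repeat a pose let the fingers close, or fill a call up. It gives the time, the measured TCP pose, the force and the opening at its end, in the units of the state.
- read_state(): the state, without advancing time (a new reading comes with each control period).
- camera(name): name is "scene" or "top" or "wrist"; returns a dict with "pixels" (480x640x3 uint8, red, green, blue), "fx", "fy", "cx", "cy" (pixels), "k1" (the pictures are not rectified: a ray, as slopes to the right and down, at radius r is drawn at 1 + k1 r^2 times it, then the intrinsics apply), "pose" (4x4, takes a point from camera to world coordinates); the wrist camera has in their place "mount" (4x4, takes a point from camera to tool coordinates, whose origin is the TCP and whose axes are the flange's). Camera axes: x right, y down, z forward; pixel columns grow to the right and rows downward; lengths in mm; the calibration is good to about 2 mm. A picture is of the moment at which its call begins: read the wrist's pose just before it. There is no depth.
- sign_off(): hands the job in, once; it reports no verdict.
The state is a dict: "clock": time; "joints": joint angles; "qd": joint speeds; "effort": joint torques, N m; "eef_pos": TCP position; "eef_rot": TCP orientation; "wrist_force": force on the tool from outside, world axes, zero at the start; "moment": the same for the moment, N m; "finger_gap": finger opening in mm.
Only numpy, scipy, OpenCV 4.12 (cv2) and the standard library are available. Lean on these libraries where they do the work, as an engineer would, in place of code of your own. Each camera call takes 0.05 s, during which the arm holds its last target.

TASK

Get the coffee stand ready for the dripper: on the stand whose leaf has the round hole, push the leaf up and over its spine with a fingertip and press it down until it lies flat over the drip bay on the other side. Only push it, without gripping, forcing or flinging it; leave both stands standing where they are, the other stand's leaf closed, and everything else on the shelf alone.

Things in the scene. Friction and masses are not known exactly. Their poses are not given: they have to be found in the camera images.
- ring_stand: the stand whose leaf has the round hole: open-topped wooden box, 100 mm (its x) by 250 mm (its y) by 63 mm high, loose, 1.3 kg, not fastened down. Origin at the centre of its underside; z up. A spine along its x axis at y = 0 parts it into two equal bays: +y, which the leaf covers at the start, and -y, the drip bay with a steel grate
- ring_leaf (a joint): hinge angle in rad of the holed leaf about the spine: 0 = flat over the +y bay, pi/2 = upright, 3.14 = flat over the -y drip bay (hard stops at both ends; starts between 0 and 0.4). The hinge is stiff: the leaf stays at any angle where it is left, also just short of flat, and yields to about 1.5 N at its edge
- ring_spine (a point): middle of the hinge axis of the holed leaf, 67 mm above the stand's underside; the axis runs along the stand's x
- ring_tab (a point): middle of the outer edge of the holed leaf's tab, 150 mm from the hinge axis. The leaf is a 6 mm thick plywood plate, 98 mm along the spine, reaching from 8 to 120 mm from the axis, with a 62 mm round hole at its centre (64 mm from the axis); at its free edge a tab 60 mm wide reaches on to 150 mm, so it overhangs the box wall by 25 mm with free space of 64 mm beneath it when the leaf is flat. The point's axes turn with the leaf: at joint 0 they equal the stand's
- plain_stand: an equal stand, but its leaf has no hole; same size, frame and mass; a bystander
- plain_leaf (a joint): hinge angle of the leaf without a hole, in the same sense; starts at 0 (flat over the +y bay) and is to stay there
- dripper: white ceramic dripper cone, 114 mm wide at its top, 78 mm high, loop handle at +y out to 83 mm; loose; origin at the centre of its underside
- carafe: glass carafe with a handle, 92 mm wide, 125 mm high; loose; origin at the centre of its underside
- cup: white ceramic cup with a handle, 80 mm wide, 75 mm high; loose; origin at the centre of its underside
- scoop: aluminium scoop: bowl 46 mm wide, 30 mm high, flat handle to -x out to 120 mm from the bowl's centre; loose; origin under the bowl's centre
- canister: black plastic canister with clipped lid, 110 mm wide (120 over the clips), 152 mm high; loose; origin at the centre of its underside
- jar: glass storage jar, 70 mm wide, 95 mm high; loose; origin at the centre of its underside

How it is judged (in metres and radians):
At the end, for the whole second after the job is handed in: The holed leaf lies at rest within 0.09 rad (5 degrees) of flat over the drip bay; the other leaf is still closed (within 0.1 rad); both stands are on the shelf within 40 mm of where they began, and the six bystanders within 30 mm (value of joint ring_leaf above 3.05 rad and velocity of joint ring_leaf below 0.05 rad/s and value of joint plain_leaf below 0.1 rad and height (world z) of each of ring_stand, plain_stand below 0.004 m and distance of each of dripper, carafe, cup, scoop, canister, jar from where it was at the start of the episode below 0.03 m and distance of each of ring_stand, plain_stand from where it was at the start of the episode below 0.04 m); the robot touches nothing.
It fails at once if the holed leaf is gripped or forced (more than 30 N from the fingers) (contact force between the fingers and ring_leaf above 30 N).
It fails at once if the leaf is flung over (faster than 6 rad/s) (velocity of joint ring_leaf above 6 rad/s or velocity of joint ring_leaf below -6 rad/s).
It fails at once if a stand is lifted, tipped or shoved more than 40 mm (height (world z) of any of ring_stand, plain_stand above 0.012 m or angle between any of ring_stand, plain_stand's own z axis and vertical above 0.12 rad or distance of any of ring_stand, plain_stand from where it was at the start of the episode above 0.04 m).
It fails at once if the other stand's leaf is opened (value of joint plain_leaf above 0.25 rad).
It fails at once if a bystander is moved more than 30 mm, lifted or knocked over (distance of any of dripper, carafe, cup, scoop, canister, jar from where it was at the start of the episode above 0.03 m or angle between any of dripper, carafe, cup, scoop, canister, jar's own z axis and vertical above 0.35 rad).
It also fails if it takes over 45 s, if anything falls off the work surface, if the arm or the gripper's body presses on something with over 40 N, if the wrist force passes 120 N, or if a joint passes its speed limit or range.

## Working session

There is one attempt and no reset: what is moved stays moved. The work goes in short steps, Python scripts to look and compute and a tool call to move; the robot and the scene stay as the last step left them, time stands still between calls to the robot, and variables do not carry over. Pictures are saved under pics/ and viewed, and the job is handed in when it is done.

Besides the shell and the picture viewer there is one more tool, called after "Call:" as name(argument=value, ...), one argument or row to a line, values as JSON. servo_tool: Moves the arm, as the interface text tells. Its arguments: {"type":"object","properties":{"series":{"type":"array"},"gripper":{"type":"number"},"grip_force":{"type":"number"}},"required":["series"]}

```bash
mkdir -p pics; python3 - <<'E'
from cell import *
import cv2,numpy as np
s=read_state();print(s)
for n in("scene","top","wrist"):
    c=camera(n);cv2.imwrite(f"pics/{n}0.png",c["pixels"][:,:,::-1])
    print(n,{k:(np.round(v,3).tolist() if k!="pixels" else 0) for k,v in c.items()})
E
```

```text
{'clock': 0.0, 'joints': array([-1.26158478e+00,  3.00488862e-01,  1.52162207e+00, -2.63118595e-05,
        1.32069656e+00, -6.65975655e-02]), 'qd': array([ 4.44012821e-04, -5.55268841e-04,  4.14536750e-05,  1.46746359e-04,
        3.81763486e-04, -7.52312130e-04]), 'effort': array([-4.24727159e-04, -5.31798720e+01, -3.52741921e+01,  7.07237399e-02,
        2.42736196e-02, -1.09126056e-04]), 'eef_pos': array([ 201.76036552, -511.32196027,  179.05926964]), 'eef_rot': array([-3.14037881e+00, -5.54168330e-05,  3.75815606e-01]), 'wrist_force': array([ 0.09667695, -0.14966295, -0.60221996]), 'moment': array([ 0.00516002, -0.04120058, -0.00508574]), 'finger_gap': 93.83948378771579}
scene {'pixels': 0, 'fx': 582.325, 'fy': 582.325, 'cx': 322.959, 'cy': 229.803, 'k1': -0.048, 'pose': [[0.325, 0.8, -0.505, 1233.491], [0.946, -0.266, 0.186, -280.508], [0.014, -0.538, -0.843, 1337.428], [0.0, 0.0, 0.0, 1.0]]}
top {'pixels': 0, 'fx': 563.594, 'fy': 563.594, 'cx': 317.176, 'cy': 243.026, 'k1': -0.107, 'pose': [[-0.026, -0.996, 0.083, 401.879], [-1.0, 0.027, 0.012, -16.061], [-0.015, -0.083, -0.996, 1377.12], [0.0, 0.0, 0.0, 1.0]]}
wrist {'pixels': 0, 'fx': 337.215, 'fy': 337.215, 'cx': 317.352, 'cy': 238.542, 'k1': 0.016, 'mount': [[0.0, -0.96, -0.281, 79.959], [1.0, 0.0, 0.0, 0.096], [-0.0, -0.281, 0.96, -204.122], [0.0, 0.0, 0.0, 1.0]]}
```

View pics/scene0.png

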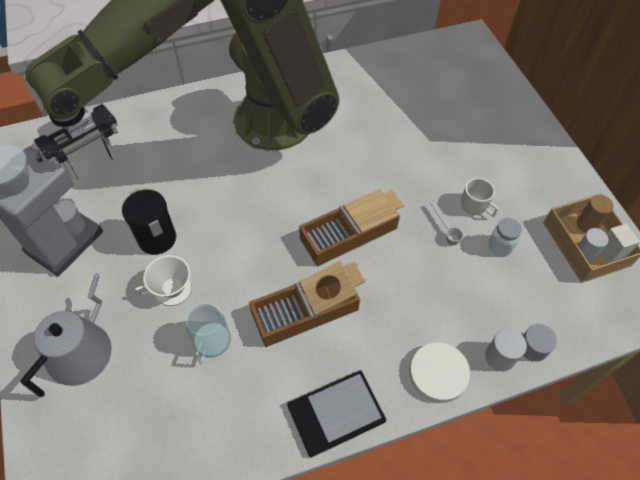

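View pics/top0.png

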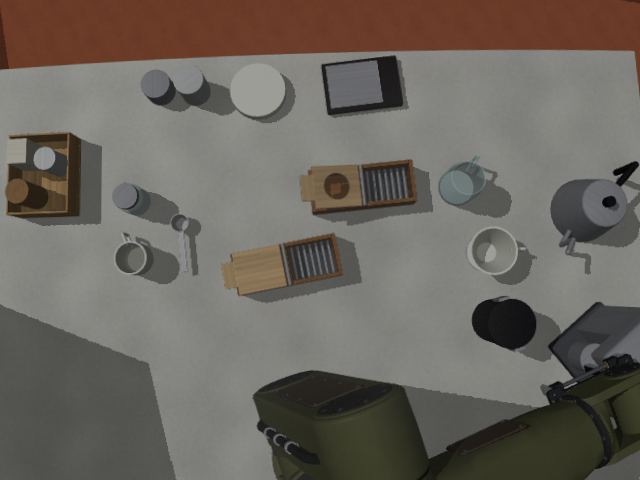

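The holed leaf is at top-view pixel ~(335,187), with its tab at (306,187) and the grate at (388,184). The plain stand is at ~(283,265). I'll enlarge and measure these.

```bash
cat > h.py <<'E'
import numpy as np,cv2
def ray(c,u,v,T=None):
    T=np.array(c["pose"]) if T is None else T
    d=np.array([(u-c["cx"])/c["fx"],(v-c["cy"])/c["fy"]]);s=d.copy()
    for _ in range(20): s=d/(1+c["k1"]*(s@s))
    r=T[:3,:3]@np.r_[s,1]; return T[:3,3],r/np.linalg.norm(r)
def onz(c,u,v,z,T=None):
    o,r=ray(c,u,v,T); return o+r*(z-o[2])/r[2]
def two(a,b):
    (o1,d1),(o2,d2)=a,b
    t=np.linalg.lstsq(np.c_[d1,-d2],o2-o1,rcond=None)[0]
    p,q=o1+d1*t[0],o2+d2*t[1]; return (p+q)/2,np.linalg.norm(p-q)
def proj(c,P,T=None):
    T=np.array(c["pose"]) if T is None else T
    p=T[:3,:3].T@(np.array(P)-T[:3,3]);s=p[:2]/p[2];s=s*(1+c["k1"]*(s@s))
    return s*c["fx"]+[c["cx"],c["cy"]]
E
python3 - <<'E'
import cv2
a=cv2.imread("pics/top0.png")[140:310,210:440];cv2.imwrite("pics/topz.png",cv2.resize(a,None,fx=3.4,fy=3.4,interpolation=cv2.INTER_CUBIC))
a=cv2.imread("pics/scene0.png")[180:350,230:420];cv2.imwrite("pics/scz.png",cv2.resize(a,None,fx=3.5,fy=3.5,interpolation=cv2.INTER_CUBIC))
E
```

```text
(no output)
```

View pics/topz.png

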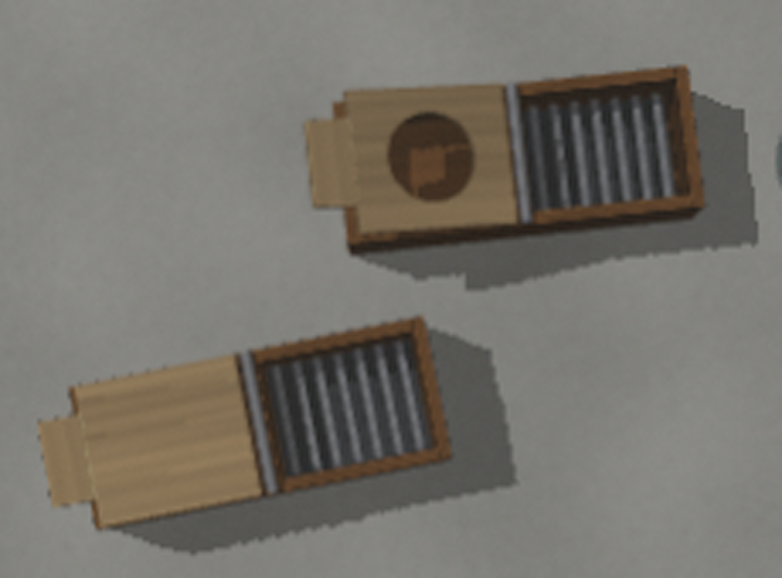

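View pics/scz.png

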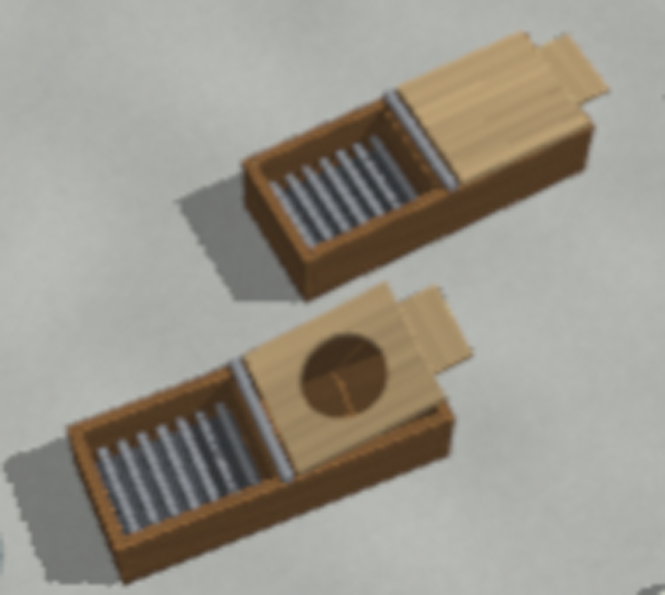

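```bash
python3 - <<'E'
from cell import *
from h import *
t=camera("top");s=camera("scene")
T=lambda x,y:ray(t,x/3.4+210-.35,y/3.4+140-.35)
S=lambda x,y:ray(s,x/3.5+230-.36,y/3.5+180-.36)
for n,a,b in [("spineFar",(512,86),(239,362)),("spineNear",(527,219),(287,478)),("tabFar",(305,121),(471,354)),("tabNear",(315,206),(438,287)),
  ("leafFar",(344,92),(450,405)),("leafNear",(361,234),(387,284)),("tab far?",(305,121),(438,287)),
  ("boxdripA",(686,68),(125,548)),("boxdripB",(702,206),(70,427)),("spineFar'",(512,86),(287,478)),("spineNear'",(527,219),(239,362)),
  ("P spF",(245,354),(455,187)),("P spN",(270,491),(389,95)),("P tabF",(40,421),(608,92)),("P tabN",(55,506),(566,35)),("PdripA",(420,320),(308,252)),("PdripB",(448,458),(245,160))]:
    print(n,*map(lambda v:np.round(v,1),two(T(*a),S(*b))))
for n,p in dict(carafe=(463,183),dripper=(493,252),canister=(505,323),jar=(128,197),scoop=(180,222)).items(): print(n,onz(t,*p,80).round())
E
```

```text
spineFar [ 662.9 -111.4  187.7] 27.7
spineNear [ 627.5 -104.4  -69.7] 41.0
tabFar [664.2  36.6 109.6] 0.5
tabNear [607.   32.7 107.9] 3.5
leafFar [687.6  11.9  92.6] 3.9
leafNear [588.5   2.4  98.2] 3.2
tab far? [646.6  24.7 180.6] 18.2
boxdripA [ 704.6 -225.1   64.9] 7.1
boxdripB [ 606.8 -234.4   62.1] 2.8
spineFar' [ 693.4 -105.4   68.7] 1.9
spineNear' [ 599.9 -111.    70.8] 4.7
P spF [512.   84.5  68.9] 3.2
P spN [417.5  68.4  65.9] 0.7
P tabF [469.5 226.   69.4] 2.0
P tabN [410.9 215.8  71.3] 1.4
PdripA [531.8 -36.3  71.6] 2.8
PdripB [437.  -53.3  63. ] 1.9
carafe [ 642. -345.   80.]
dripper [ 478. -407.   80.]
canister [ 313. -428.   80.]
jar [632. 445.  80.]
scoop [568. 320.  80.]
```

Two-view result: the spine middle is at about (647,-108,69) and the tab middle at (636,35,109). They are 149 mm apart (150 given), the spine height is 69 (67 given), the leaf is at about 0.28 rad and the stand's yaw is about 0.076. Plan: shut the fingers and tilt the tool 45° so it points to stand -y. Then hook the tip under the tab and carry it around the spine. First I rise and swing over.

```bash
cat > plan.py <<'E'
from cell import *
from h import *
from scipy.spatial.transform import Rotation as Ro
PSI=.076; S=np.array([646.6,-108,67.])
EY=np.array([-np.sin(PSI),np.cos(PSI),0]);EX=np.array([np.cos(PSI),np.sin(PSI),0]);EZ=np.array([0,0,1.])
q=.5**.5
RT=np.c_[q*EY-q*EZ,EX,-q*EY-q*EZ]
def rows(wps):  # list of (pos,R)
    s=read_state();p=s["eef_pos"];R=Ro.from_euler("xyz",s["eef_rot"]).as_matrix()
    for P,M in wps:
        t=R.T@(P-p)/10; r=Ro.from_matrix(R.T@M).as_rotvec()
        print([round(float(x),2) for x in t]+[round(float(x),3) for x in r])
def tcp(th,clear=0,ri=135):
    e=np.array([np.cos(th),np.sin(th)]);n=np.array([np.sin(th),-np.cos(th)])
    u=np.array([-q,q])
    if th<np.pi/4: C=150*e+3*n-15*np.array([q,q])
    else: C=ri*e+3*n
    C=C+clear*n
    c=C-8*u if th<=.75*np.pi else C+8*u
    return S+EY*c[0]+EZ*c[1]
E
python3 - <<'E'
from plan import *
s=read_state();p=s["eef_pos"];R=Ro.from_euler("xyz",s["eef_rot"]).as_matrix()
print(RT.round(2)); A=np.array([300,-400,380.])
print(tcp(.28),tcp(np.pi))
D=np.array([630,150,300.])
rows([(A,R),(D,R),(D,RT)])
E
```

```text
[[-0.05  1.    0.05]
 [ 0.71  0.08 -0.71]
 [-0.71  0.   -0.71]]
[635.96738229  31.63340116  89.306725  ] [ 657.27963306 -248.25083274   75.65685425]
[13.23, -6.78, -20.05, 0.0, 0.0, 0.0]
[64.11, -45.82, -12.03, 0.0, 0.0, 0.0]
[64.11, -45.82, -12.03, -0.498, -0.675, -1.201]
```

Call:
servo_tool(
  series=[
    [0,0,-4,0,0,0],
    [0,0,-8,0,0,0],
    [0,0,-12,0,0,0],
    [2,-1,-15.5,0,0,0],
    [4,-2.5,-18,0,0,0],
    [7,-4,-20,0,0,0],
    [10,-6,-20,0,0,0],
    [13,-8.5,-20,0,0,0],
    [16,-11,-20,0,0,0],
    [19,-13.5,-20,0,0,0],
  ],
  gripper=0,
  grip_force=20,
)

```text
clock: 1.08
eef_pos: [329.5, -314.6, 379.6]
eef_rot: [3.142, -0.0, 0.375]
wrist_force: [1.2, -0.5, -0.1]
finger_gap: 31.2
```

```bash
python3 - <<'E'
from plan import *
s=read_state();print(s["eef_pos"],s["eef_rot"],s["finger_gap"]);R=Ro.from_euler("xyz",s["eef_rot"]).as_matrix()
D=np.array([630,130,300.])
rows([(D,R),(D,RT)])
E
```

```text
[ 329.4689008  -314.59923356  379.60342835] [ 3.14155377e+00 -4.18649327e-05  3.75414791e-01] 31.178419689022764
[44.26, -30.34, 7.96, 0.0, 0.0, 0.0]
[44.26, -30.34, 7.96, -0.498, -0.675, -1.202]
```

Call:
servo_tool(
  series=[
    [3.1,-2.1,0,-0.03,-0.05,-0.08],
    [6.2,-4.2,0,-0.07,-0.09,-0.16],
    [9.3,-6.4,0,-0.1,-0.14,-0.25],
    [12.4,-8.5,0,-0.14,-0.19,-0.33],
    [15.5,-10.6,0,-0.17,-0.23,-0.41],
    [18.6,-12.7,0,-0.2,-0.28,-0.5],
    [21.7,-14.9,0,-0.24,-0.33,-0.58],
    [24.8,-17,0,-0.27,-0.37,-0.66],
    [27.9,-19.1,0,-0.31,-0.42,-0.74],
    [31,-21.2,0,-0.34,-0.46,-0.82],
  ],
)

```text
clock: 1.92
eef_pos: [540.3, -3.1, 379.5]
eef_rot: [3.01, 0.545, 1.186]
wrist_force: [0.6, -1.3, 1.8]
finger_gap: 0.2
```

```bash
python3 - <<'E'
from plan import *
s=read_state();print(s["eef_pos"],s["joints"],s["finger_gap"]);R=Ro.from_euler("xyz",s["eef_rot"]).as_matrix()
D=tcp(.28)+EY*50+EZ*60; print(D)
rows([(D,RT)])
E
```

```text
[540.30356044  -3.10767441 379.4646385 ] [ 0.20252836  0.31450231  1.15129591 -0.54523697  1.83694463  0.44700369] 0.20780636954885734
[632.17103937  81.48907065 149.306725  ]
[21.58, 3.47, 14.42, -0.155, -0.212, -0.377]
```

Call:
servo_tool(
  series=[
    [3,0.5,2,-0.03,-0.04,-0.07],
    [6,1,4,-0.06,-0.08,-0.14],
    [9,1.5,6,-0.08,-0.11,-0.2],
    [12,2,8,-0.1,-0.14,-0.25],
    [15,2.5,10,-0.12,-0.17,-0.3],
    [18,3,12,-0.14,-0.19,-0.34],
    [20,3.2,13.4,-0.155,-0.212,-0.377],
    [21,3.4,14,-0.155,-0.212,-0.377],
    [21.6,3.5,14.4,-0.155,-0.212,-0.377],
    [21.6,3.5,14.4,-0.155,-0.212,-0.377],
  ],
)

```text
clock: 2.75
eef_pos: [632.7, 79.7, 149.6]
eef_rot: [3.139, 0.782, 1.639]
wrist_force: [-0.5, 0.5, -0.1]
finger_gap: -0.1
```

```bash
python3 - <<'E'
from plan import *
s=read_state();print(s["eef_pos"],s["joints"],s["wrist_force"])
for n in("scene","top","wrist"):
    c=camera(n);cv2.imwrite(f"pics/{n}1.png",c["pixels"][:,:,::-1])
a=cv2.imread("pics/scene1.png")[150:350,230:450];b=cv2.imread("pics/top1.png")[90:290,230:430]
cv2.imwrite("pics/m1.png",np.hstack([cv2.resize(x,(400,400),interpolation=2) for x in(a,b)]))
rows([(tcp(.28,cl)+EY*dy,RT) for cl,dy in((40,30),(20,30),(15,0),(5,0),(0,0))])
E
```

```text
[632.69254898  79.73163308 149.62149501] [ 0.38273062  0.69621985  1.21217082 -0.73604472  1.53974961  0.45641325] [-0.47961027  0.50516227 -0.07299241]
[6.65, -0.1, 7.65, -0.001, -0.004, -0.008]
[4.9, -0.08, 6.67, -0.001, -0.004, -0.008]
[2.34, -0.06, 8.54, -0.001, -0.004, -0.008]
[1.46, -0.06, 8.06, -0.001, -0.004, -0.008]
[1.03, -0.05, 7.81, -0.001, -0.004, -0.008]
```

View pics/m1.png

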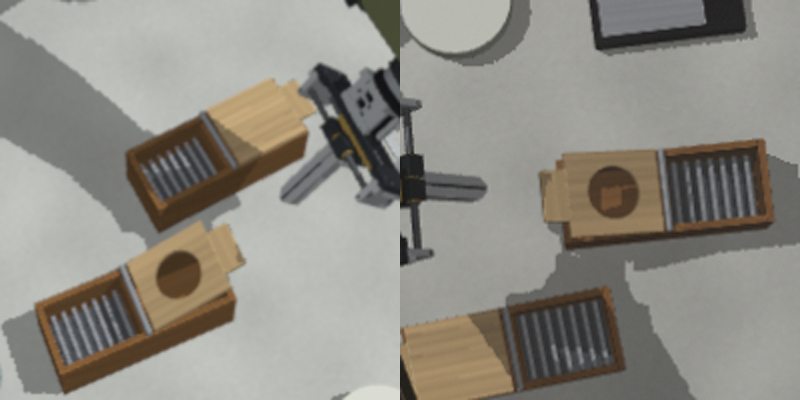

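View pics/wrist1.png

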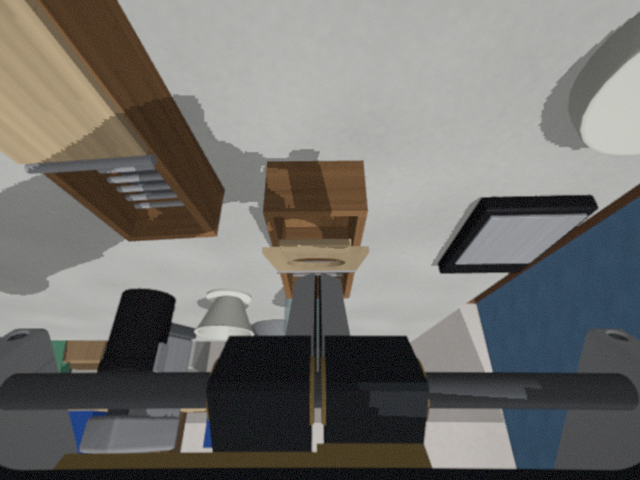

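Call:
servo_tool(
  series=[
    [2,0,2,0,0,0],
    [4,0,4,0,0,0],
    [4.6,-0.1,5.5,0,-0.004,-0.008],
    [4.9,-0.1,6.7,0,-0.004,-0.008],
    [4,-0.1,7.3,0,-0.004,-0.008],
    [3,-0.1,8,0,-0.004,-0.008],
    [2.4,-0.1,8.5,0,-0.004,-0.008],
    [1.9,-0.1,8.3,0,-0.004,-0.008],
    [1.5,-0.1,8.1,0,-0.004,-0.008],
    [1.5,-0.1,8.1,0,-0.004,-0.008],
  ],
)

```text
clock: 3.73
eef_pos: [635.6, 33.2, 84.0]
eef_rot: [-3.139, 0.786, 1.649]
wrist_force: [-0.6, -0.4, 0.5]
finger_gap: 0.5
```

```bash
python3 - <<'E'
from plan import *
s=read_state();print(s["eef_pos"],s["joints"],s["wrist_force"])
for n in("scene","wrist"):
    c=camera(n);cv2.imwrite(f"pics/{n}2.png",c["pixels"][:,:,::-1])
a=cv2.imread("pics/scene2.png")[200:350,230:430];b=cv2.imread("pics/wrist2.png")[100:340,170:490]
cv2.imwrite("pics/m2.png",np.hstack([cv2.resize(x,(400,300),interpolation=2) for x in(a,b)]))
rows([(tcp(t,0),RT) for t in np.linspace(.28,.85,11)[1:]])
E
```

```text
[635.56605642  33.1781697   84.01673864] [ 0.31774226  0.73857151  1.30829019 -0.77181654  1.39748408  0.50154232] [-0.57926212 -0.39673133  0.47792115]
[-1.37, 0.07, -0.73, -0.002, 0.001, 0.003]
[-2.14, 0.06, -1.1, -0.002, 0.001, 0.003]
[-2.94, 0.06, -1.41, -0.002, 0.001, 0.003]
[-3.75, 0.06, -1.69, -0.002, 0.001, 0.003]
[-4.57, 0.05, -1.91, -0.002, 0.001, 0.003]
[-5.41, 0.05, -2.09, -0.002, 0.001, 0.003]
[-6.25, 0.05, -2.22, -0.002, 0.001, 0.003]
[-7.1, 0.05, -2.3, -0.002, 0.001, 0.003]
[-7.95, 0.04, -2.34, -0.002, 0.001, 0.003]
[-8.72, 0.04, -2.33, -0.002, 0.001, 0.003]
```

View pics/m2.png

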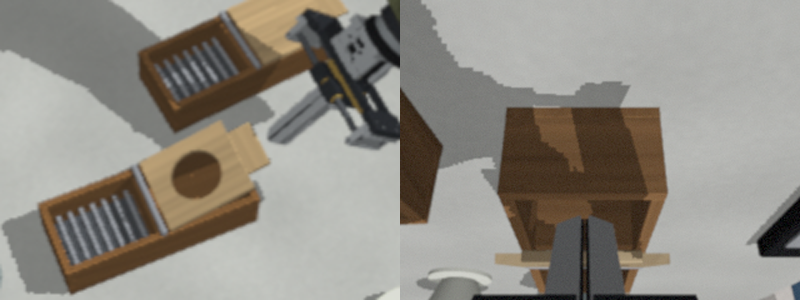

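```bash
python3 - <<'E'
from plan import *
s=read_state();c=camera("scene")
im=c["pixels"][:,:,::-1].copy()
p=s["eef_pos"];e=lambda t,r:S+EY*r*np.cos(t)+EZ*r*np.sin(t)
K=4;a=cv2.resize(im[200:350,230:430],None,fx=K,fy=K,interpolation=2)
for P,col in((p,(0,0,255)),(p+RT[:,2]*-60,(0,0,255)),(e(.28,150)-30*EX,(255,0,0)),(e(.28,150)+30*EX,(255,0,0)),(e(.28,120)+30*EX,(255,0,0)),(S,(0,255,0))):
    x=(proj(c,P)-[230,200]+.5)*K; print(x); cv2.circle(a,tuple(int(v) for v in x),5,col,2)
cv2.imwrite("pics/m3.png",a)
E
```

```text
[513.42293831 306.84796337]
[582.23185501 249.00482253]
[498.75840858 246.19558768]
[541.33275652 327.3605119 ]
[496.48292263 350.63794527]
[298.28074005 401.33297536]
```

View pics/m3.png

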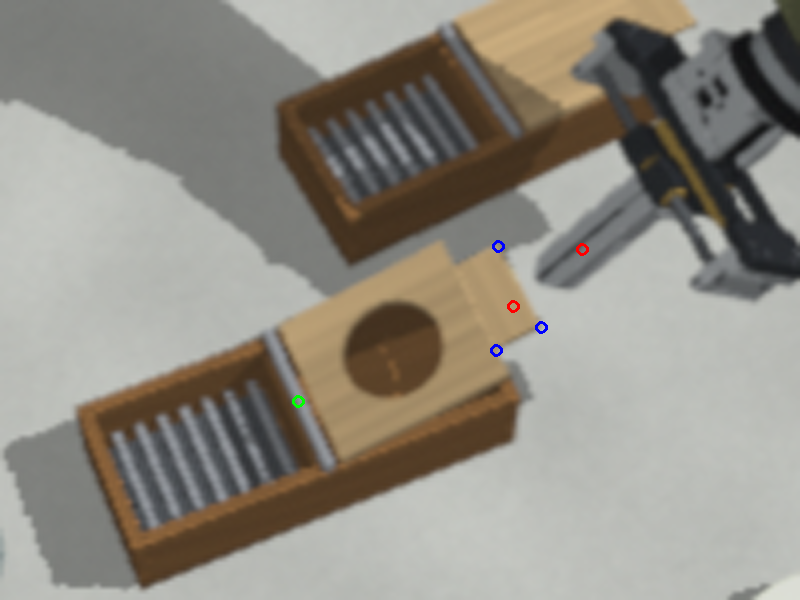

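```bash
python3 - <<'E'
from plan import *
c=camera("scene");t=camera("top");w=camera("wrist")
P=np.array([632.7,79.7,149.6]);out=[]
for nm,cc in(("scene",c),("top",t)):
    im=cv2.imread(f"pics/{nm}1.png");x=proj(cc,P);i=np.round(x).astype(int)
    a=cv2.resize(im[i[1]-35:i[1]+35,i[0]-35:i[0]+35],(400,400),interpolation=0)
    k=(x-i+35.5)*400/70;cv2.circle(a,tuple(int(v) for v in k),4,(0,0,255),2);out.append(a)
cv2.imwrite("pics/m4.png",np.hstack(out))
# wrist: TCP is tool origin
M=np.array(w["mount"]);print(proj(w,[0,0,0],M),proj(w,[0,0,-19],M))
im=cv2.imread("pics/wrist2.png");cv2.circle(im,tuple(int(v) for v in proj(w,[0,0,0],M)),3,(0,0,255),1);cv2.imwrite("pics/m5.png",cv2.resize(im[100:340,170:490],(800,600),interpolation=2))
E
```

```text
[319.93528597 271.67869306] [320.16783807 283.66413435]
```

View pics/m4.png

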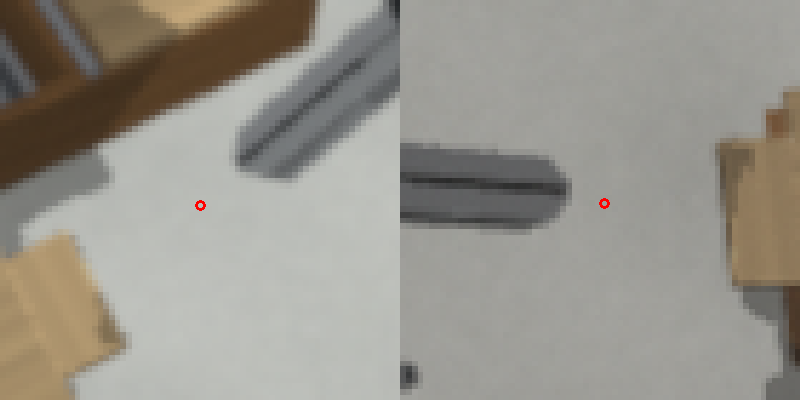

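View pics/m5.png

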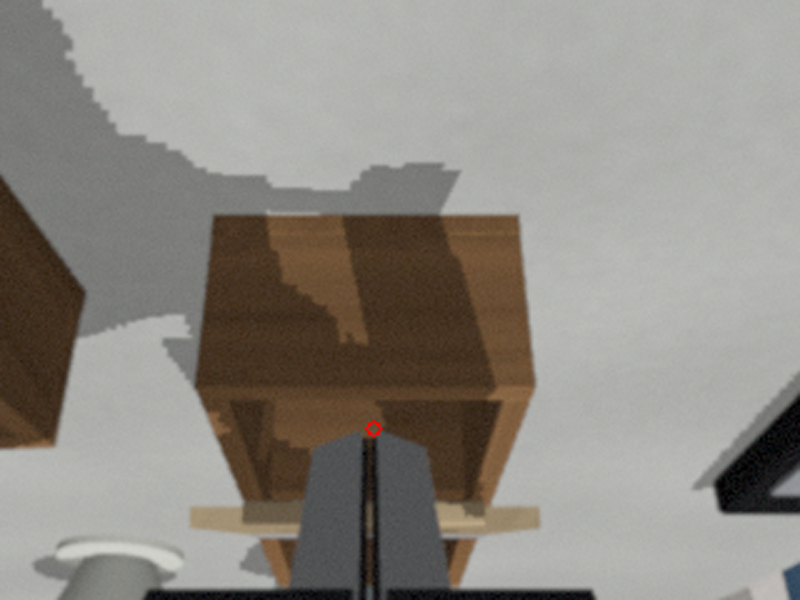

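```bash
python3 - <<'E'
from plan import *
c=camera("scene");t=camera("top");w=camera("wrist");print(pinch_z if not callable(pinch_z) else pinch_z())
P=np.array([632.7,79.7,149.6])
def f(cc,k,off):
    i=np.round(proj(cc,P)).astype(int); return ray(cc,*((np.array(k)-[off,0])*70/400-35.5+i))
print(two(f(t,(570,188),400),f(c,(240,163),0)), two(f(t,(568,188),400),f(c,(258,172),0)))
# TCP-independent check: wrist view of the ring stand wall top corners, from time-2 picture
s=read_state();T=np.eye(4);T[:3,:3]=Ro.from_euler("xyz",s["eef_rot"]).as_matrix();T[:3,3]=s["eef_pos"];W=T@np.array(w["mount"])
px=lambda x,y:(x/2.5+170-.3,y/2.5+100-.3)
for k in((197,386),(535,386)): print("walltop",onz(w,*px(*k),63,W))
for k in((213,215),(518,215)): print("wallbot",onz(w,*px(*k),0,W))
for r in (-49,49): print("expected wall",S+EY*125+EX*r)
E
```

```text
18.8
(array([633.98746869,  91.71596227, 179.40047869]), np.float64(3.1239587377389464)) (array([636.29518897,  95.99379352, 173.21138529]), np.float64(9.376190783691634))
walltop [585.36806616  16.576638    63.        ]
walltop [680.64743401  24.98707265  63.        ]
wallbot [583.72219119  13.03768353   0.        ]
wallbot [681.70434246  21.30783867   0.        ]
expected wall [588.25058659  12.91875766  67.        ]
expected wall [685.96769879  20.35958979  67.        ]
```

```bash
python3 - <<'E'
from plan import *
w=camera("wrist");M=np.array(w["mount"])
for x in(0,8,12):
  for z in(0,-10,-20,-30): 
    p=(proj(w,[x,0,z],M)-[170,100])*2.5; print(x,z,p.round(), ((proj(w,[x,12,z],M)-proj(w,[x,-12,z],M))[0]*2.5).round())
c=camera("scene");t=camera("top")
s=read_state();T=s["eef_pos"]
im=t["pixels"][:,:,::-1];i=proj(t,T).round().astype(int)
a=cv2.resize(im[i[1]-50:i[1]+50,i[0]-50:i[0]+50],(500,500),interpolation=2)
for z in(0,-20,-40):
    x=(proj(t,T+RT[:,2]*z)-i+50.5)*5;cv2.circle(a,tuple(int(v) for v in x),3,(0,0,255),1)
cv2.imwrite("pics/m6.png",a)
E
```

```text
0 0 [375. 429.] 93.0
0 -10 [375. 444.] 97.0
0 -20 [375. 461.] 101.0
0 -30 [376. 479.] 107.0
8 0 [375. 400.] 93.0
8 -10 [375. 414.] 98.0
8 -20 [376. 429.] 103.0
8 -30 [376. 446.] 108.0
12 0 [375. 385.] 94.0
12 -10 [375. 399.] 98.0
12 -20 [376. 413.] 103.0
12 -30 [376. 429.] 108.0
```

View pics/m6.png

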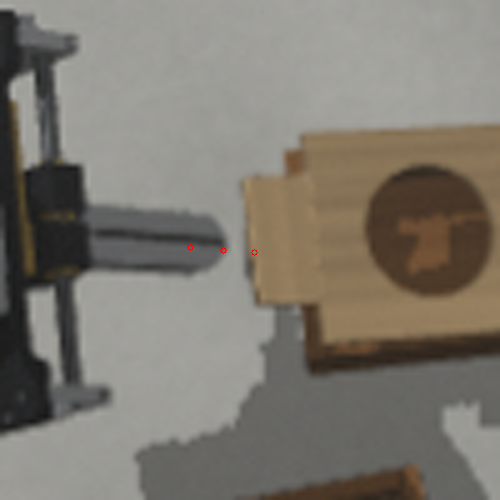

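The top and scene views both put the visible fingertip about 20 mm short of the reported TCP along the tool axis. The stand seen from the wrist camera agrees within 4 mm, so the offset lies in the fingertip. I'll plan with a tip 20 mm behind the TCP and watch the forces in case it isn't.

```bash
cat >> plan.py <<'E'
_t=tcp
def tcp(th,clear=0,ri=135,L=20): return _t(th,clear,ri)+L*RT[:,2]
E
python3 - <<'E'
from plan import *
print(tcp(.28),tcp(.28,10))
rows([(tcp(.28,8),RT),(tcp(.28,0),RT)]+[(tcp(t,0),RT) for t in np.linspace(.28,.68,9)[1:]])
E
```

```text
[637.04115022  17.53208837  75.16458938] [636.83132206  20.28766755  65.554035  ]
[0.05, 0.1, 1.99, -0.003, 0.002, 0.004]
[-0.65, 0.1, 1.6, -0.003, 0.002, 0.004]
[-1.31, 0.1, 1.24, -0.003, 0.002, 0.004]
[-1.99, 0.09, 0.92, -0.003, 0.002, 0.004]
[-2.68, 0.09, 0.63, -0.003, 0.002, 0.004]
[-3.38, 0.09, 0.37, -0.003, 0.002, 0.004]
[-4.1, 0.08, 0.15, -0.003, 0.002, 0.004]
[-4.83, 0.08, -0.04, -0.003, 0.002, 0.004]
[-5.56, 0.08, -0.18, -0.003, 0.002, 0.004]
[-6.3, 0.07, -0.3, -0.003, 0.002, 0.004]
```

Call:
servo_tool(
  series=[
    [0,0.1,0.7,0,0,0],
    [0,0.1,1.4,0,0,0],
    [-0.1,0.1,1.8,0,0,0],
    [-0.4,0.1,1.7,0,0,0],
    [-0.7,0.1,1.6,0,0,0],
    [-1,0.1,1.4,0,0,0],
    [-1.3,0.1,1.25,0,0,0],
    [-1.65,0.1,1.1,0,0,0],
    [-2,0.1,0.9,0,0,0],
    [-2.35,0.1,0.75,0,0,0],
  ],
)

```text
clock: 5.17
eef_pos: [637.7, 11.5, 93.9]
eef_rot: [-3.136, 0.787, 1.652]
wrist_force: [-0.3, -0.0, -1.6]
finger_gap: 0.5
```

```bash
python3 - <<'E'
from plan import *
s=read_state();print(s["eef_pos"],s["joints"],s["wrist_force"])
for n in("top","scene"):
    c=camera(n);cv2.imwrite(f"pics/{n}3.png",c["pixels"][:,:,::-1])
a=cv2.imread("pics/scene3.png")[200:350,230:430];b=cv2.imread("pics/top3.png")[130:250,260:420]
cv2.imwrite("pics/m7.png",np.hstack([cv2.resize(x,(400,300),interpolation=2) for x in(a,b)]))
rows([(tcp(t,0),RT) for t in np.linspace(.42,.95,11)[1:]])
E
```

```text
[637.66725846  11.52783597  93.89466326] [ 0.28558693  0.71562235  1.32255034 -0.78141652  1.38503398  0.47248511] [-0.28323245 -0.02381863 -1.63249077]
[-0.84, -0.04, -0.29, -0.002, 0.001, 0.003]
[-1.6, -0.04, -0.53, -0.002, 0.001, 0.003]
[-2.37, -0.04, -0.73, -0.002, 0.001, 0.003]
[-3.15, -0.05, -0.88, -0.002, 0.001, 0.003]
[-3.94, -0.05, -1.0, -0.002, 0.001, 0.003]
[-4.73, -0.05, -1.07, -0.002, 0.001, 0.003]
[-5.52, -0.05, -1.1, -0.002, 0.001, 0.003]
[-6.23, -0.06, -1.1, -0.002, 0.001, 0.003]
[-6.95, -0.06, -1.05, -0.002, 0.001, 0.003]
[-7.66, -0.06, -0.97, -0.002, 0.001, 0.003]
```

View pics/m7.png

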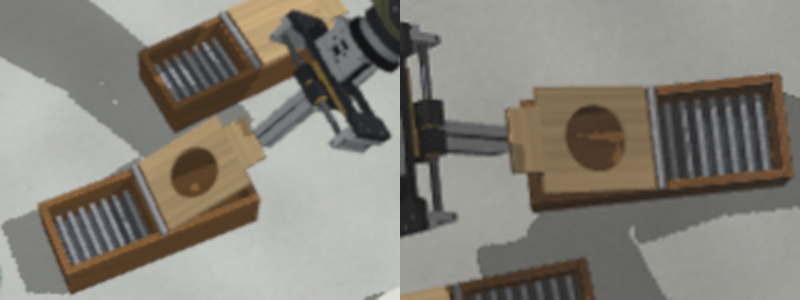

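The fingertip now sits under the tab (left panel ~(258,140), right panel ~(510,138)), the leaf has risen, and the wrist reads -1.6 N as expected. Continuing the arc.

Call:
servo_tool(
  series=[
    [-0.8,0,-0.3,0,0,0],
    [-1.6,0,-0.5,0,0,0],
    [-2.4,0,-0.7,0,0,0],
    [-3.2,0,-0.9,0,0,0],
    [-3.9,-0.1,-1,0,0,0],
    [-4.7,-0.1,-1.1,0,0,0],
    [-5.5,-0.1,-1.1,0,0,0],
    [-6.2,-0.1,-1.1,0,0,0],
    [-7,-0.1,-1.1,0,0,0],
    [-7.7,-0.1,-1,0,0,0],
  ],
)

```text
clock: 6.1
eef_pos: [640.5, -36.3, 155.5]
eef_rot: [-3.136, 0.787, 1.652]
wrist_force: [-0.9, 1.1, 0.7]
finger_gap: 0.4
```

```bash
python3 - <<'E'
from plan import *
s=read_state();print(s["eef_pos"],s["joints"],s["wrist_force"])
for n in("top","scene"):
    c=camera(n);cv2.imwrite(f"pics/{n}4.png",c["pixels"][:,:,::-1])
a=cv2.imread("pics/scene4.png")[200:350,230:430];b=cv2.imread("pics/top4.png")[130:250,260:420]
cv2.imwrite("pics/m8.png",np.hstack([cv2.resize(x,(400,300),interpolation=2) for x in(a,b)]))
rows([(tcp(t,0),RT) for t in np.linspace(.95,1.55,11)[1:]])
E
```

```text
[640.49009216 -36.2941376  155.48054039] [ 0.21360112  0.61946578  1.32593872 -0.790843    1.40446379  0.35860454] [-0.94230966  1.05474899  0.72890322]
[-0.7, 0.05, 0.11, -0.002, 0.002, 0.002]
[-1.49, 0.05, 0.3, -0.002, 0.002, 0.002]
[-2.26, 0.05, 0.54, -0.002, 0.002, 0.002]
[-3.02, 0.05, 0.82, -0.002, 0.002, 0.002]
[-3.76, 0.05, 1.14, -0.002, 0.002, 0.002]
[-4.48, 0.04, 1.51, -0.002, 0.002, 0.002]
[-5.18, 0.04, 1.93, -0.002, 0.002, 0.002]
[-5.85, 0.04, 2.38, -0.002, 0.002, 0.002]
[-6.49, 0.04, 2.87, -0.002, 0.002, 0.002]
[-7.11, 0.04, 3.4, -0.002, 0.002, 0.002]
```

View pics/m8.png

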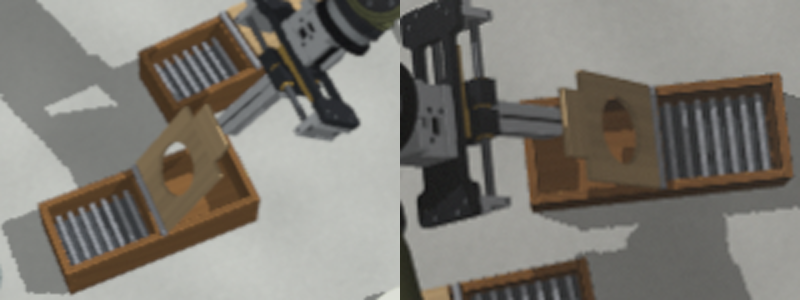

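The leaf is at about 55°, the finger is behind the tab and the stand hasn't moved. Continuing to upright.

Call:
servo_tool(
  series=[
    [-0.7,0,0.1,0,0,0],
    [-1.5,0,0.3,0,0,0],
    [-2.3,0,0.5,0,0,0],
    [-3,0,0.8,0,0,0],
    [-3.8,0,1.1,0,0,0],
    [-4.5,0,1.5,0,0,0],
    [-5.2,0,1.9,0,0,0],
    [-5.9,0,2.4,0,0,0],
    [-6.5,0,2.9,0,0,0],
    [-7.1,0,3.4,0,0,0],
  ],
)

```text
clock: 7.03
eef_pos: [646.3, -110.5, 181.3]
eef_rot: [-3.136, 0.787, 1.652]
wrist_force: [-0.1, 0.3, -0.0]
finger_gap: 0.5
```

```bash
python3 - <<'E'
from plan import *
s=read_state();print(s["eef_pos"],s["joints"],s["wrist_force"])
for n in("top","scene"):
    c=camera(n);cv2.imwrite(f"pics/{n}5.png",c["pixels"][:,:,::-1])
a=cv2.imread("pics/scene5.png")[200:350,230:430];b=cv2.imread("pics/top5.png")[130:250,260:420]
cv2.imwrite("pics/m9.png",np.hstack([cv2.resize(x,(400,300),interpolation=2) for x in(a,b)]))
rows([(tcp(t,0),RT) for t in np.linspace(1.55,2.1,11)[1:]])
E
```

```text
[ 646.33242983 -110.53221794  181.25641443] [ 0.0980436   0.57134176  1.33869969 -0.81161657  1.35116639  0.25603306] [-0.07109457  0.28214203 -0.0098777 ]
[-0.57, 0.07, 0.43, -0.003, 0.002, 0.003]
[-1.08, 0.07, 0.98, -0.003, 0.002, 0.003]
[-1.55, 0.07, 1.55, -0.003, 0.002, 0.003]
[-1.99, 0.07, 2.15, -0.003, 0.002, 0.003]
[-2.4, 0.07, 2.77, -0.003, 0.002, 0.003]
[-2.77, 0.07, 3.42, -0.003, 0.002, 0.003]
[-3.1, 0.07, 4.08, -0.003, 0.002, 0.003]
[-3.4, 0.07, 4.76, -0.003, 0.002, 0.003]
[-3.66, 0.08, 5.45, -0.003, 0.002, 0.003]
[-3.89, 0.08, 6.16, -0.003, 0.002, 0.003]
```

View pics/m9.png

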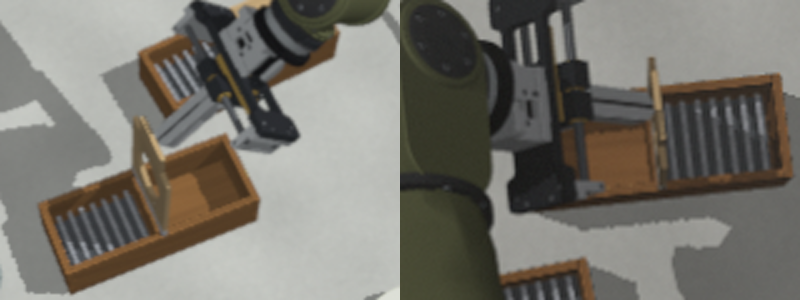

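The leaf is upright; carrying it over.

Call:
servo_tool(
  series=[
    [-0.6,0,0.4,0,0,0],
    [-1.1,0,1,0,0,0],
    [-1.6,0.1,1.6,0,0,0],
    [-2,0.1,2.2,0,0,0],
    [-2.4,0.1,2.8,0,0,0],
    [-2.8,0.1,3.4,0,0,0],
    [-3.1,0.1,4.1,0,0,0],
    [-3.4,0.1,4.8,0,0,0],
    [-3.7,0.1,5.5,0,0,0],
    [-3.9,0.1,6.2,0,0,0],
  ],
)

```text
clock: 7.97
eef_pos: [652.7, -181.6, 164.7]
eef_rot: [-3.136, 0.787, 1.652]
wrist_force: [0.1, 0.3, 0.5]
finger_gap: 0.2
```

```bash
python3 - <<'E'
from plan import *
s=read_state();print(s["eef_pos"],s["joints"],s["wrist_force"])
for n in("top","scene"):
    c=camera(n);cv2.imwrite(f"pics/{n}6.png",c["pixels"][:,:,::-1])
a=cv2.imread("pics/scene6.png")[200:350,230:430];b=cv2.imread("pics/top6.png")[130:250,260:420]
cv2.imwrite("pics/m10.png",np.hstack([cv2.resize(x,(400,300),interpolation=2) for x in(a,b)]))
rows([(tcp(t,0),RT) for t in np.linspace(2.1,2.65,11)[1:]])
E
```

```text
[ 652.70206837 -181.6288744   164.71394222] [-0.01387528  0.58682555  1.3551563  -0.83736029  1.25252106  0.2064848 ] [0.09894389 0.30022079 0.50027498]
[-0.26, -0.0, 0.64, -0.004, 0.001, 0.003]
[-0.4, -0.0, 1.37, -0.004, 0.001, 0.003]
[-0.51, 0.0, 2.1, -0.004, 0.001, 0.003]
[-0.57, 0.0, 2.84, -0.004, 0.001, 0.003]
[-2.19, 0.0, 3.59, -0.004, 0.001, 0.003]
[-2.17, 0.0, 4.33, -0.004, 0.001, 0.003]
[-2.11, 0.01, 5.07, -0.004, 0.001, 0.003]
[-2.01, 0.01, 5.8, -0.004, 0.001, 0.003]
[-1.87, 0.01, 6.53, -0.004, 0.001, 0.003]
[-1.69, 0.02, 7.25, -0.004, 0.001, 0.003]
```

View pics/m10.png

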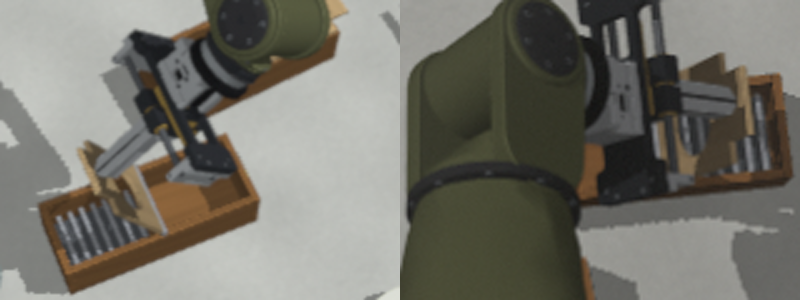

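Call:
servo_tool(
  series=[
    [-0.3,0,0.6,0,0,0],
    [-0.5,0,1.4,0,0,0],
    [-0.8,0,2.1,0,0,0],
    [-1.2,0,2.8,0,0,0],
    [-1.6,0,3.6,0,0,0],
    [-1.9,0,4.3,0,0,0],
    [-2,0,5.1,0,0,0],
    [-2,0,5.8,0,0,0],
    [-1.9,0,6.5,0,0,0],
    [-1.7,0,7.2,0,0,0],
  ],
)

```text
clock: 8.9
eef_pos: [657.4, -244.2, 125.7]
eef_rot: [-3.136, 0.787, 1.651]
wrist_force: [0.6, 0.5, 0.2]
finger_gap: 0.5
```

```bash
python3 - <<'E'
from plan import *
s=read_state();print(s["eef_pos"],s["joints"],s["wrist_force"])
for n in("top","scene"):
    c=camera(n);cv2.imwrite(f"pics/{n}7.png",c["pixels"][:,:,::-1])
a=cv2.imread("pics/scene7.png")[200:350,230:430];b=cv2.imread("pics/top7.png")[130:250,300:460]
cv2.imwrite("pics/m11.png",np.hstack([cv2.resize(x,(400,300),interpolation=2) for x in(a,b)]))
rows([(tcp(t,0),RT) for t in np.linspace(2.65,3.1416,11)[1:]])
E
```

```text
[ 657.35334637 -244.18727411  125.74016839] [-0.11104817  0.64120507  1.36579902 -0.87192257  1.14242411  0.19624412] [0.63037133 0.50727667 0.15785742]
[0.11, 0.02, 0.69, -0.004, 0.001, 0.005]
[0.34, 0.02, 1.31, -0.004, 0.001, 0.005]
[0.59, 0.03, 1.92, -0.004, 0.001, 0.005]
[0.88, 0.03, 2.52, -0.004, 0.001, 0.005]
[1.19, 0.04, 3.11, -0.004, 0.001, 0.005]
[1.53, 0.04, 3.68, -0.004, 0.001, 0.005]
[1.91, 0.04, 4.23, -0.004, 0.001, 0.005]
[2.3, 0.05, 4.76, -0.004, 0.001, 0.005]
[2.73, 0.05, 5.27, -0.004, 0.001, 0.005]
[3.17, 0.06, 5.76, -0.004, 0.001, 0.005]
```

View pics/m11.png

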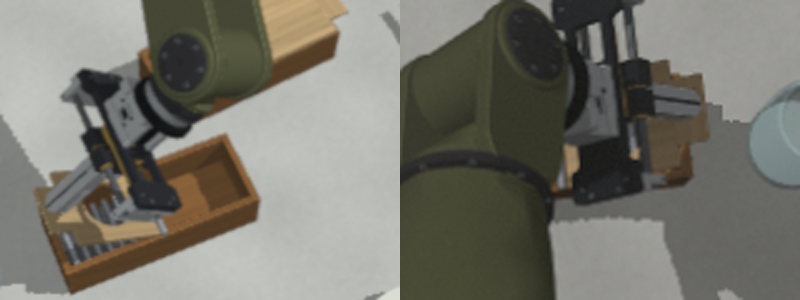

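Call:
servo_tool(
  series=[
    [0.2,0,0.6,0,0,0],
    [0.5,0,1.1,0,0,0],
    [0.9,0,1.6,0,0,0],
    [1.2,0,2.1,0,0,0],
    [1.6,0,2.6,0,0,0],
    [2,0,3.1,0,0,0],
    [2.4,0,3.6,0,0,0],
    [2.4,0,3.6,0,0,0],
    [2.4,0,3.6,0,0,0],
    [2.4,0,3.6,0,0,0],
  ],
)

```text
clock: 9.83
eef_pos: [657.9, -252.1, 84.0]
eef_rot: [-3.136, 0.787, 1.652]
wrist_force: [0.3, -0.2, 0.7]
finger_gap: 0.1
```

```bash
python3 - <<'E'
from plan import *
s=read_state();print(s["eef_pos"],s["joints"],s["wrist_force"])
for n in("top","scene"):
    c=camera(n);cv2.imwrite(f"pics/{n}8.png",c["pixels"][:,:,::-1])
a=cv2.imread("pics/scene8.png")[200:350,230:430];b=cv2.imread("pics/top8.png")[130:250,300:460]
cv2.imwrite("pics/m12.png",np.hstack([cv2.resize(x,(400,300),interpolation=2) for x in(a,b)]))
rows([(tcp(t,0,120),RT) for t in np.linspace(2.9,3.1416,6)])
E
```

```text
[ 657.92589771 -252.13148161   83.97839329] [-0.12328087  0.69603156  1.38289612 -0.90134694  1.08827303  0.25050653] [ 0.25158314 -0.19114802  0.70004788]
[0.21, -0.04, -1.06, -0.002, 0.002, 0.003]
[0.51, -0.04, -0.56, -0.002, 0.002, 0.003]
[0.83, -0.04, -0.08, -0.002, 0.002, 0.003]
[1.18, -0.04, 0.39, -0.002, 0.002, 0.003]
[1.55, -0.03, 0.83, -0.002, 0.002, 0.003]
[1.94, -0.03, 1.26, -0.002, 0.002, 0.003]
```

View pics/m12.png

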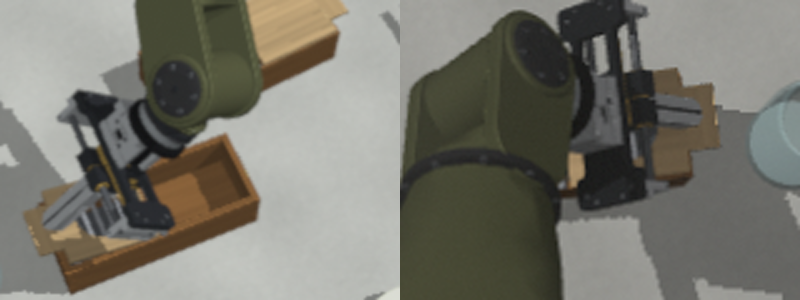

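The tip is now on the tab root and the leaf is about 10° from flat. Pressing down gently.

Call:
servo_tool(
  series=[
    [0.3,0,0.2,0,0,0],
    [0.6,0,0.3,0,0,0],
    [0.9,0,0.5,0,0,0],
    [1.1,0,0.7,0,0,0],
    [1.3,0,0.8,0,0,0],
    [1.5,0,0.9,0,0,0],
    [1.6,0,1,0,0,0],
    [1.7,0,1.1,0,0,0],
    [1.7,0,1.1,0,0,0],
    [1.7,0,1.1,0,0,0],
  ],
)

```text
clock: 10.77
eef_pos: [657.4, -248.0, 63.9]
eef_rot: [-3.136, 0.787, 1.652]
wrist_force: [-0.1, 0.2, -0.4]
finger_gap: 0.8
```

```bash
python3 - <<'E'
from plan import *
s=read_state();print(s["eef_pos"],s["wrist_force"])
for n in("scene","wrist"):
    c=camera(n);cv2.imwrite(f"pics/{n}9.png",c["pixels"][:,:,::-1])
a=cv2.imread("pics/scene9.png")[220:350,230:404];b=cv2.imread("pics/wrist9.png")
cv2.imwrite("pics/m13.png",np.hstack([cv2.resize(x,(400,300),interpolation=2) for x in(a,b)]))
rows([(tcp(t,0,120),RT) for t in (3.1416,)])
E
```

```text
[ 657.38984902 -248.0019862    63.94777404] [-0.11622544  0.17693847 -0.36977709]
[0.22, -0.02, 0.14, -0.002, 0.001, 0.003]
```

View pics/m13.png

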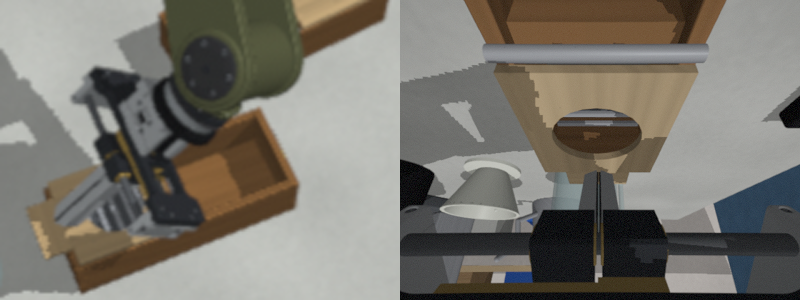

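Call:
servo_tool(
  series=[
    [0.1,0,0.1,0,0,0],
    [0.2,0,0.15,0,0,0],
    [0.25,0,0.2,0,0,0],
    [0.3,0,0.25,0,0,0],
    [0.3,0,0.25,0,0,0],
    [0.3,0,0.25,0,0,0],
    [0.3,0,0.25,0,0,0],
    [0.3,0,0.25,0,0,0],
    [0.3,0,0.25,0,0,0],
    [0.3,0,0.25,0,0,0],
  ],
)

```text
clock: 11.7
eef_pos: [657.4, -247.6, 60.1]
eef_rot: [-3.136, 0.787, 1.652]
wrist_force: [0.9, -0.6, 0.5]
finger_gap: 0.4
```

Call:
servo_tool(
  series=[
    [0.05,0,0.05,0,0,0],
    [0.1,0,0.1,0,0,0],
    [0.15,0,0.15,0,0,0],
    [0.2,0,0.2,0,0,0],
    [0.2,0,0.2,0,0,0],
    [0.2,0,0.2,0,0,0],
    [0.2,0,0.2,0,0,0],
    [0.2,0,0.2,0,0,0],
    [0.2,0,0.2,0,0,0],
    [0.2,0,0.2,0,0,0],
  ],
)

```text
clock: 12.53
eef_pos: [657.5, -247.7, 57.7]
eef_rot: [-3.136, 0.787, 1.651]
wrist_force: [-1.0, 0.2, 4.2]
finger_gap: 0.2
```

```bash
python3 - <<'E'
from plan import *
s=read_state();print(s["eef_pos"],s["wrist_force"])
for n in("scene","top","wrist"):
    c=camera(n);cv2.imwrite(f"pics/{n}10.png",c["pixels"][:,:,::-1])
a=cv2.imread("pics/scene10.png")[260:350,230:350];b=cv2.imread("pics/top10.png")[130:250,300:460]
cv2.imwrite("pics/m14.png",np.hstack([cv2.resize(x,(400,300),interpolation=2) for x in(a,b)]))
E
```

```text
[ 657.51491134 -247.72032882   57.68515136] [-0.97962985  0.16072845  4.19688613]
```

View pics/m14.png

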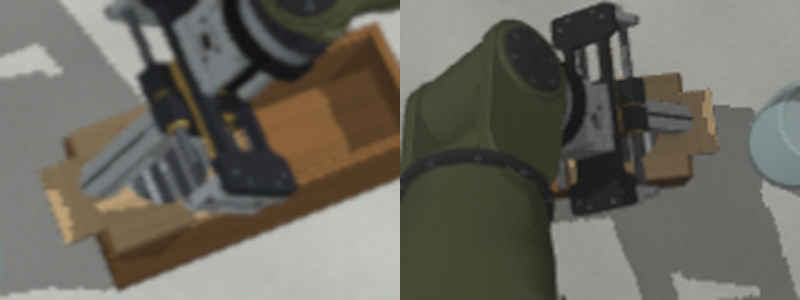

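Call:
servo_tool(
  series=[
    [0.03,0,0.03,0,0,0],
    [0.06,0,0.06,0,0,0],
    [0.09,0,0.09,0,0,0],
    [0.1,0,0.1,0,0,0],
    [0.1,0,0.1,0,0,0],
    [0.1,0,0.1,0,0,0],
    [0.1,0,0.1,0,0,0],
    [0.1,0,0.1,0,0,0],
    [0.1,0,0.1,0,0,0],
    [0.1,0,0.1,0,0,0],
  ],
)

```text
clock: 13.52
eef_pos: [657.7, -247.8, 57.2]
eef_rot: [-3.137, 0.788, 1.65]
wrist_force: [-4.3, 2.9, 12.2]
finger_gap: 0.4
```

Force rose to 12 N with almost no motion, so the leaf is at its stop. Retreating straight up, then aside for a check.

Call:
servo_tool(
  series=[
    [-0.3,0,-0.3,0,0,0],
    [-1,0,-1,0,0,0],
    [-2.5,0,-2.5,0,0,0],
    [-5,0,-5,0,0,0],
    [-7.5,0,-7.5,0,0,0],
    [-10,0,-10,0,0,0],
    [-12,0,-12,0,0,0],
    [-13,0,-14.5,0,0,0],
    [-13,0,-17.5,0,0,0],
    [-13,0,-20.5,0,0,0],
  ],
)

```text
clock: 14.35
eef_pos: [653.7, -194.0, 294.3]
eef_rot: [-3.136, 0.786, 1.65]
wrist_force: [0.0, 1.5, -0.3]
finger_gap: 0.7
```

Call:
servo_tool(
  series=[
    [0,-3.5,0,0,0,0],
    [0,-7,0,0,0,0],
    [0,-10.5,0,0,0,0],
    [0,-14,0,0,0,0],
    [0,-17.5,0,0,0,0],
    [0,-20,0,0,0,0],
    [0,-22,0,0,0,0],
    [0,-22,0,0,0,0],
    [0,-22,0,0,0,0],
    [0,-22,0,0,0,0],
  ],
)

```text
clock: 15.18
eef_pos: [435.4, -211.1, 293.9]
eef_rot: [-3.137, 0.787, 1.651]
wrist_force: [0.1, 0.2, 0.1]
finger_gap: -0.2
```

```bash
python3 - <<'E'
from plan import *
s=read_state();print(s["eef_pos"],s["wrist_force"])
for n in("top","scene"):
    c=camera(n);cv2.imwrite(f"pics/{n}11.png",c["pixels"][:,:,::-1])
a=cv2.imread("pics/scene11.png");b=cv2.imread("pics/top11.png")
cv2.imwrite("pics/m15.png",np.hstack([cv2.resize(a,(400,300)),cv2.resize(b,(400,300))]))
cv2.imwrite("pics/m16.png",np.hstack([cv2.resize(a[230:350,220:380],(400,300),interpolation=2),cv2.resize(b[130:250,290:450],(400,300),interpolation=2)]))
E
```

```text
[ 435.3794472  -211.12220135  293.91892935] [0.07158758 0.15953968 0.08333745]
```

View pics/m15.png

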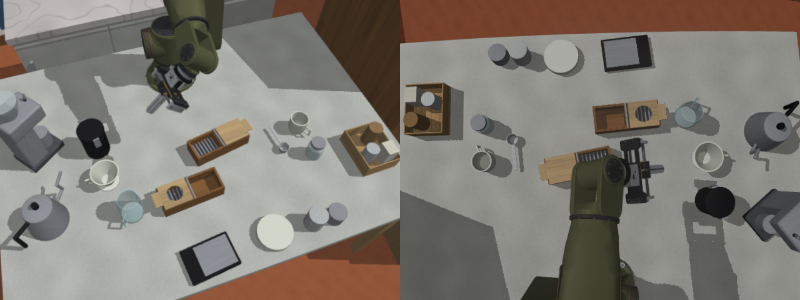

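View pics/m16.png

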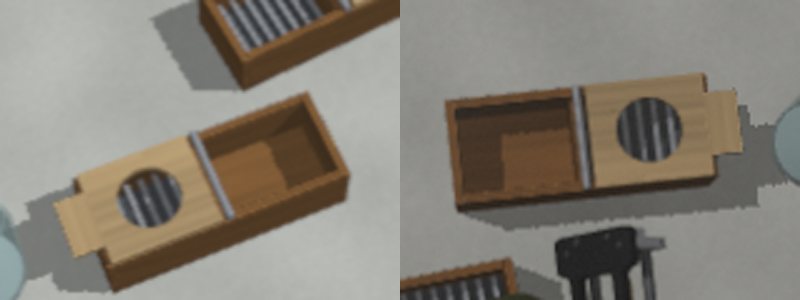

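```bash
python3 - <<'E'
from plan import *
t=camera("top");s=camera("scene")
A=lambda x,y:ray(t,(x-400)/2.5+289.7,y/2.5+129.7)
B=lambda x,y:ray(s,x/2.5+219.7,y/2.5+229.7)
for n,a,b in(("tabF",(738,90),(82,256)),("tabN",(742,152),(56,204)),("spF",(575,88),(231,218)),("spN",(587,188),(194,132))): print(n,two(A(*a),B(*b)))
a=t["pixels"].astype(int);b=cv2.imread("pics/top0.png")[:,:,::-1].astype(int)
d=(abs(a-b).max(2)>40).astype(np.uint8)*255
cv2.imwrite("pics/diff.png",d)
E
```

```text
tabF (array([ 688.05628819, -252.90888392,   73.20900332]), np.float64(11.33999048987356))
tabN (array([ 628.51098038, -258.56569146,   68.29290263]), np.float64(3.5690687706153463))
spF (array([ 694.19476921, -104.3763207 ,   65.71859588]), np.float64(1.7228879425885244))
spN (array([ 597.87135593, -111.28622653,   70.1309755 ]), np.float64(3.3384904899687355))
```

View pics/diff.png

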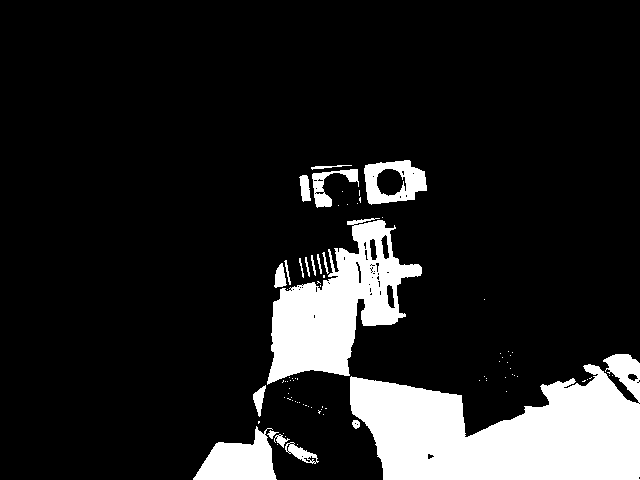

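```bash
python3 - <<'E'
import cv2,numpy as np
a=cv2.imread("pics/scene0.png")[170:350,220:420];b=cv2.imread("pics/scene11.png")[170:350,220:420]
cv2.imwrite("pics/cmp.png",np.hstack([cv2.resize(x,(400,360),interpolation=2) for x in(a,b)]))
E
```

```text
(no output)
```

View pics/cmp.png

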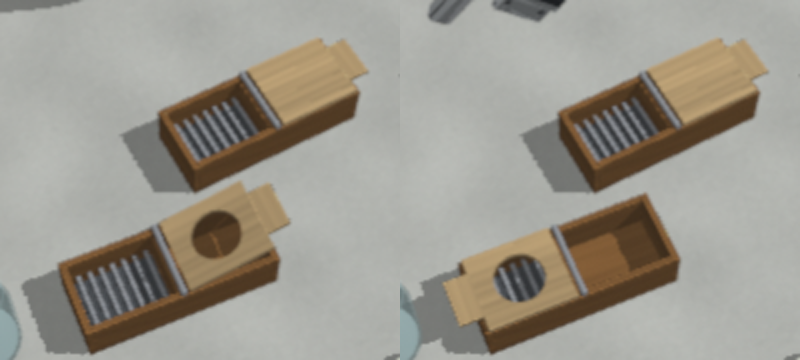

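Both stands are where they were, the plain leaf is closed, and the holed leaf is flat over the drip bay. Handing in.

```bash
python3 -c "
from cell import *
print(sign_off())"
```

```text
the job is handed in; nothing more can be done
None
```

The holed leaf now lies flat over the drip bay, and I handed the job in at about 15 s of the 45 s allowed. I shut the fingers, hooked the tip under the tab, carried the leaf around its spine in about 0.5 rad steps, and pressed it down. Wrist force stayed under about 2 N during the arc, then rose to about 12 N at the stop with almost no further motion. I then backed the arm away.

**Last checks**
- **Leaf:** the tab's outer corners measured about 68 and 73 mm high, against 67 mm for the spine, so the leaf is flat within measuring error.
- **Stands and bystanders:** the spine ends moved by about 2 mm or less between views. Before-and-after images show both stands in place, the plain leaf closed and no bystander shifted.
- **Contact:** the arm touched nothing at the end (wrist force about 0.2 N).

**Disagreements**
- **Fingertip:** the scene and top views showed the visible fingertip about 20 mm short of the reported TCP. I planned with that offset, and contact came where it predicted: the stop was met within about 4 mm of the planned height.
- **Tab corner:** the two camera rays to one tab corner missed each other by 11 mm, so that height is rough. The 12 N stop and the pictures back it up.

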